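# Change the tools on the work mat from the bottom tray of a stack

### The job

The stamping is finished and the next customer needs a hole pierced. Lift the upper trays off the stack, level so that nothing spills, and set them down on the worktop; then put every stamp and pen that lies on the grey mat away in the bottom tray and take the awl out of it, laying the awl on the mat. Then stack the trays again as they were, each seated on the one below, with all their contents in them.

Things in the scene. Friction and masses are not known exactly. Their poses are not given: they have to be found in the camera images.
- bottom_tray: Lowest of three stacked wooden craft trays, undivided inside, 0.7 kg, loose. 220 mm long (its x, roughly along the robot's x), 150 wide (y), rim 54 above the origin; inside 208 x 138, inner floor at 12. Origin: centre of the underside, at the feet; z up. Holds awl, wax block, chalk. Stands at the left or right of the work area, the mat at the other side; between them free room to set trays aside.
- middle_tray: Middle tray, 220 mm (x) by 150 (y), 58 high, inner floor at 12; 0.25 to 0.4 kg. Origin: centre of the underside, at the feet; z up. Carries a spool on a fixed peg. Four 6 mm high domed feet (12 mm across) drop into the inner corners of the rim below, with 2 mm of play. Seated: origin 48 mm above the bottom tray's, same centre, parallel. On the worktop: origin at z = 0.
- top_tray: Top tray of the stack, exactly like the middle tray in size, handle panel and feet; carries a spool on a fixed peg and, loose in a corner compartment, a charm. Seated: origin 52 mm above the middle tray's, same centre, parallel. While set aside, the trays may stand side by side or on one another in any order.
- middle_handle (a point): Centre of the top edge of the middle tray's handle panel, 53 mm above the tray's origin, 5 below the rim; axes as the tray's. The panel is 12 mm thick (across y), runs along x, down to the floor. Round its centre is a finger well, 52 mm along x and 63 to either side in y. Lift the tray by pinching the panel here from above, fingertips 25 to 35 mm below this point.
- top_handle (a point): The same point on the top tray's handle panel.
- work_mat: Grey bench mat fixed on the worktop, 226 mm (its x) by 162 (its y), its surface 4 mm above the worktop, with a raised rim 6 wide and 6 higher all round (inside 214 x 150). Origin: centre of the underside, z up.
- awl: Awl with a needle, 132 mm long (its y axis), lying on a flat; starts in the bottom tray, lying across it near the middle (handle to +y). Eight-sided wooden handle, 21 mm thick, from y = +5 to +66 mm (grip at +35); needle to -66, too thin to catch on things. Origin: 10.5 mm below the axis (underside as it first lies; it may roll over), middle of the length.
- big_stamp: Leather stamp with a pale wooden handle, 72 mm long, 28 thick at the foot (24 long), 24 to 26 at the handle; lies on its side on the mat, length roughly across it (mat's y). Origin: centre of the foot's end face; its z axis runs along the stamp to the handle's end (grip at 40 mm). Round: may roll. May be absent.
- small_stamp: Dark leather stamp, 63 mm long, 22 thick at the foot (24 long), 20 at the handle; lies on its side on the mat, length roughly across it. Origin: centre of the foot's end face; its z axis runs along the stamp to the handle's end (grip at 36 mm). Round: may roll. May be absent.
- marker_pen: Capped white and red marker pen, 135 mm long along its y axis, 17 mm thick, 15 g, can roll; lies on the mat, length roughly across it. Origin: on its surface, 8 mm from the axis, at mid-length, underside as it first lies (grip there). May be absent.
- wax_block: Beeswax block, 30 x 46 x 18 mm, loose in the bottom tray's near right corner; stays in the tray. Origin: centre of its underside.
- chalk: Blue tailor's chalk, 24 x 45 x 9 mm, loose in the bottom tray's far right corner; stays in the tray. Origin: centre of its underside.
- white_charm: White round hat charm, 30 mm across, 11 thick, loose in a corner compartment of the top tray. Origin: underside.

How it is judged:
By the outcome, as a careful person would: the job done as asked, in the order asked, and still so for the second after the job is handed in, with the robot touching nothing.
Of big_stamp, small_stamp, marker_pen only 2 to 3 are there at a start; the rules pass over those that are not, and their reading is None.
At some moment in a run one of bottom_tray may be knocked a few centimetres aside while the robot is not near it.
It also fails if it takes over 210 s, if anything falls off the work surface, if the arm or the gripper's body presses on something with over 40 N, if the wrist force passes 120 N, or if a joint passes its speed limit or range.

### The arm

A 6-joint arm with a two-finger parallel gripper is mounted at the origin on a cart in front of the work surface, level with it; the furniture and walls round the work are solid. World frame = base frame: x ahead of the robot, y to its left, z up, the work surface at z = 0. Lengths are in mm, angles in rad, forces in N, time in s.
With the tool pointing down it reaches from about 300 to 775 mm from the base axis. Payload 14.6 kg.
Tool frame: the origin (TCP) lies midway between the tips of the shut fingers; the grasp point (between the pads) lies 19 mm behind it; x points along the fingers, y is the direction in which the jaws open and shut, and the axes are right-handed (so a half turn about x gives the same grasp; the last joint's range is limited). The gripper opens to 94 mm and grips with 3 to 60 N. Pads are 16 mm wide; open, the fingers measure 119 mm over their backs; the gripper's body (75 mm by 177 mm) begins 78 mm behind the grasp point.
Start: joints at [1.243, 0.3, 1.521, -0, 1.321, -0.067], TCP at [141.817, 531.392, 205.446] pointing down, gripper open.
Joint ranges: [-3.03, 3.03], [-0.79, 2.21], [0.23, 2.52], [-1.04, 4.18], [0, 3.07], [-2.55, 2.55]. Speed limits (rad/s): [2.22, 2.22, 2.57, 3.14, 3.14, 3.14].

### API

Orientations are given as a unit quaternion [x, y, z, w].
In Python, from plant import bot gives the robot as it stands. Calls block until the motion is done:
- bot.move_to(position, orientation): joint-space move of the TCP to a pose.
- bot.line_to(position, rot=None, velocity=150): straight line of the TCP; rot=None keeps the orientation; velocity is the mean speed in mm/s.
- bot.goto_joints(angles): joint-space move.
- bot.release() and bot.clamp(grasp_force=None): open the fingers fully, or close them until they stop; grasp_force is the grip in N (None keeps the last).
- bot.pause(seconds).
- bot.inverse_kinematics(position, orientation): joint angles nearest the present ones, or None.
- bot.get_state(): the state.
- bot.get_image(name): name is "scene" or "top"; returns (picture, depth): 384x512x3 uint8, red, green, blue; 384x512 float32, mm along the optical axis (not along the pixel's ray), 0 where there is no reading.
- bot.camera_params(name): a dict with "intrinsics" (3x3 intrinsics, pixels), "cam_to_world" (4x4, takes a point from camera to world coordinates). Camera axes: x right, y up, looking along -z (the intrinsics and any distortion apply to the point x, -y, -z); pixel columns grow to the right and rows downward; lengths in mm; the calibration is good to about 2 mm. A picture is of the moment at which its call begins. camera_params takes no time and is no camera call.
A pose or a line that the arm cannot do raises bot.MotionError and nothing moves.
- bot.close_job(): hands the job in, once; it reports no verdict.
Trained networks look in the newest picture that a camera, given by its name, has taken for a name from the list of things; names that differ only in an ending like _2 or _b are one class to them, and where a whole thing is asked for, a point or a joint stands for the part that bears it (a point fixed in the world has none). Each returns a list of dicts, best first, with "p" (0 to 1); they miss things now and then, are a little off and sometimes report something else, mostly with a low value. They report only what shows in the picture. A call takes as long as a camera call.
- bot.spot_in(camera, thing): "bbox" ([centre column, centre row, width, height] in pixels, round what is visible of it).
- bot.masks_of(camera, thing): "region" (384x512 bool, what is visible of it) and "bbox" ([centre column, centre row, width, height] in pixels, round what is visible of it).
The state is a dict: "time": time; "qpos": joint angles; "dq": joint speeds; "joint_efforts": joint torques, N m; "eef_pos": TCP position; "tool_rot": TCP orientation; "contact_force": force on the tool from outside, world axes, zero at the start; "moment": the same for the moment, N m; "opening": opening from 0.0 (shut) to 1.0 (fully open).
Only numpy, scipy, OpenCV 4.12 (cv2) and the standard library are available. Lean on these libraries where they do the work, as an engineer would, in place of code of your own. Each camera call takes 0.05 s, during which the arm holds its last target.

## Working session

There is one attempt and no reset: what is moved stays moved. The work goes in short steps, each a Python script; the robot and the scene stay as the last script left them, time stands still between calls to the robot, and variables do not carry over. Pictures are saved under pics/ and viewed, and the job is handed in when it is done.

```bash
ls; mkdir -p pics; python3 - <<'E'
from plant import bot
import cv2,numpy as np
for n in("scene","top"):
    im,d=bot.get_image(n); cv2.imwrite(f"pics/{n}0.png",im[:,:,::-1]); p=bot.camera_params(n); print(n,p["intrinsics"],p["cam_to_world"],{k for k in p})
s=bot.get_state();print(s)
E
```

```text
pics
scene [[356.66302846   0.         252.44818086]
 [  0.         356.66302846 194.90895247]
 [  0.           0.           1.        ]] [[ 8.31502061e-01  3.30943277e-01 -4.46184793e-01  6.08113520e+01]
 [-5.55510497e-01  5.00437503e-01 -6.64056016e-01 -4.48529829e+02]
 [ 3.52273005e-03  8.00024283e-01  5.99957280e-01  6.70792833e+02]
 [ 0.00000000e+00  0.00000000e+00  0.00000000e+00  1.00000000e+00]] {'intrinsics', 'cam_to_world'}
top [[417.44848036   0.         252.64711406]
 [  0.         417.44848036 190.81918539]
 [  0.           0.           1.        ]] [[ 2.85545800e-02  9.95030364e-01 -9.53897874e-02  3.77433162e+02]
 [-9.99579941e-01  2.79506262e-02 -7.66186425e-03  1.62954838e+02]
 [-4.95758328e-03  9.55684994e-02  9.95410510e-01  9.58704230e+02]
 [ 0.00000000e+00  0.00000000e+00  0.00000000e+00  1.00000000e+00]] {'intrinsics', 'cam_to_world'}
{'time': 0.1, 'qpos': array([ 1.24342619e+00,  3.00387427e-01,  1.52149601e+00,  4.59870121e-06,
        1.32069235e+00, -6.66094697e-02]), 'dq': array([-0.00035963, -0.00036291, -0.00252158,  0.00240654, -0.00154488,
        0.00030899]), 'joint_efforts': array([ 9.25100721e-04, -5.32650268e+01, -3.53284943e+01,  7.10027735e-02,
        2.35304347e-02, -8.11878454e-05]), 'eef_pos': array([141.7331148 , 531.19252131, 204.96821449]), 'tool_rot': array([ 0.09159167,  0.70117466, -0.09227279,  0.70103551]), 'contact_force': array([-0.15980438,  0.60520146,  0.00890692]), 'moment': array([-0.04186555, -0.01835041, -0.04211085]), 'opening': 0.9948007975438261}
```

View pics/scene0.png

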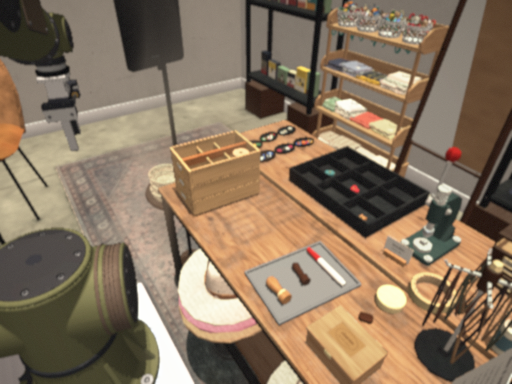

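View pics/top0.png

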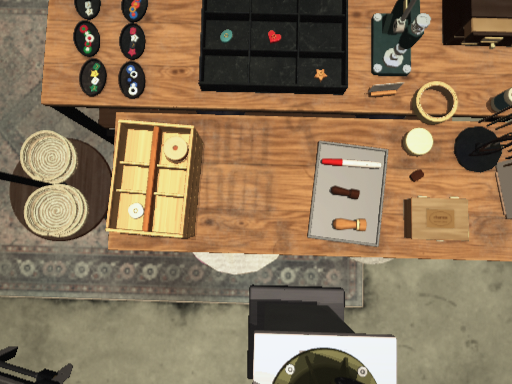

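The scene picture shows the tray stack at the left (top camera about cols 110-200, rows 120-238) and the mat at the right (cols 310-385, rows 142-245). On the mat lie the pen (350,163), small stamp (345,191) and big stamp (349,224). The top tray's panel runs vertically at col ~153, and the charm is at (136,211). Next I'll measure these.

```bash
cat > h.py <<'E'
from plant import bot
import cv2,numpy as np
from scipy.spatial.transform import Rotation as R
def cloud(n,d):
    p=bot.camera_params(n);K=p["intrinsics"];T=p["cam_to_world"]
    v,u=np.mgrid[0:384,0:512]
    x=(u-K[0,2])/K[0,0]*d; y=(v-K[1,2])/K[1,1]*d
    P=np.stack([x,-y,-d],-1)
    return P@T[:3,:3].T+T[:3,3]
def shot(n,name=None):
    im,d=bot.get_image(n)
    if name: cv2.imwrite(f"pics/{name}.png",im[:,:,::-1])
    C=cloud(n,d); C[d<=0]=np.nan
    return im,d,C
def quat(yaw):
    # tool down, jaws (tool y) along world direction yaw
    x=np.array([0,0,-1.]);y=np.array([np.cos(yaw),np.sin(yaw),0]);z=np.cross(x,y)
    return R.from_matrix(np.stack([x,y,z],1)).as_quat()
def q6(pos,yaw):
    return bot.inverse_kinematics(pos,quat(yaw))
def rect(pts):
    r=cv2.minAreaRect(pts[:,:2].astype(np.float32)); return r
E
python3 - <<'E'
from h import *
im,d,C=shot("top")
np.set_printoptions(precision=1,suppress=True)
Z=C[:,:,2]
for t in ["top_tray","middle_tray","bottom_tray","top_handle","work_mat","big_stamp","small_stamp","marker_pen","white_charm"]:
    for m in bot.masks_of("top",t)[:2]:
        r=m["region"];P=C[r];P=P[~np.isnan(P[:,0])]
        print(t,round(m["p"],2),m["bbox"],"med",np.median(P,0),"zp",np.percentile(P[:,2],[2,50,98]),rect(P))
        if t=="top_tray":
            Q=P[abs(P[:,2]-np.percentile(P[:,2],97))<6]; print("rim",len(Q),rect(Q),Q.min(0),Q.max(0))
# worktop
print("table z",np.nanmedian(Z[150:230,220:300]), C[150,220],C[230,300])
print("col",C[180,100:210:3])
E
```

```text
top_tray 0.87 [151.4, 179.4, 93.5, 120.1] med [480.  367.9 113.6] zp [107.7 113.6 157.7] ((496.37847900390625, 393.92303466796875), (205.05764770507812, 262.8429260253906), 88.30081939697266)
rim 1502 ((475.88507080078125, 369.8865966796875), (151.3458251953125, 220.2100830078125), 86.6867904663086) [363.2 289.4 151.3] [588.7 450.6 161.1]
middle_tray 0.75 [352.5, 165.4, 57.4, 9.5] med [538.4 -54.2  17.5] zp [13.3 17.5 21.1] ((537.9901123046875, -53.30034637451172), (130.50479125976562, 13.005992889404297), 87.51024627685547)
middle_tray 0.6 [193.7, 187.8, 18.2, 97.6] med [439.7 297.2  80.8] zp [ 52.1  80.8 105.9] ((466.96234130859375, 295.61932373046875), (1.5192415714263916, 204.65414428710938), 86.75814056396484)
bottom_tray 0.85 [198.1, 187.7, 11.5, 98.6] med [475.1 295.1  31.6] zp [ 7.5 31.6 52.9] ((471.25396728515625, 295.2613525390625), (1.654892086982727, 218.7828826904297), 86.5967025756836)
bottom_tray 0.39 [346.8, 193.1, 28.3, 14.5] med [470.6 -38.8  20.1] zp [ 2.9 20.1 25.9] ((472.3127136230469, -37.176361083984375), (61.75538635253906, 23.757246017456055), 79.555671691894
[... 1582 characters left out ...]
.7]
 [ 473.3  433.   112.6]
 [ 473.8  427.6  110.2]
 [ 474.1  421.8  109.2]
 [ 474.   415.   111.1]
 [ 474.3  409.   110.6]
 [ 474.5  403.1  109.8]
 [ 474.6  396.8  110.2]
 [ 474.9  390.9  109.2]
 [ 470.3  374.   150.7]
 [ 470.5  368.1  150.8]
 [ 471.3  363.5  145.6]
 [ 475.7  366.4  108.8]
 [ 475.7  359.9  110.2]
 [ 476.   354.1  108.7]
 [ 475.9  347.4  111. ]
 [ 476.   341.1  111.9]
 [ 476.8  336.   106.6]
 [ 476.4  328.9  111.7]
 [ 476.5  322.7  111.7]
 [ 476.9  316.9  110. ]
 [ 476.8  310.3  112.7]
 [ 471.8  296.9  156.3]
 [ 475.1  295.2  130.1]
 [ 479.4  294.6   94.6]
 [ 484.8  294.8   50.1]
 [ 490.   294.     8.4]
 [ 491.3  288.4   -1.2]
 [ 491.3  281.2    0.6]
 [ 491.8  274.6   -2.3]]
```

```bash
python3 - <<'E'
from h import *
im,d,C=shot("top")
cv2.imwrite("pics/crop1.png",cv2.resize(im[110:250,100:215,::-1],None,fx=4,fy=4,interpolation=cv2.INTER_CUBIC))
a,b,D=shot("scene")
np.set_printoptions(precision=1,suppress=True)
for r in bot.masks_of("scene","top_tray")[:1]:
    P=D[r["region"]];P=P[~np.isnan(P[:,0])];Q=P[abs(P[:,2]-157)<4];print(r["p"],len(Q),rect(Q))
m=np.nanmedian
Z=C[:,:,2]
def sel(C,lo,hi,box):
    return C[(C[:,:,2]>lo)&(C[:,:,2]<hi)&(C[:,:,0]>box[0])&(C[:,:,0]<box[1])&(C[:,:,1]>box[2])&(C[:,:,1]<box[3])]
for c in(C,D):
    print("rim",rect(sel(c,152,163,(350,600,280,460))))
    q=sel(c,145,152.5,(400,560,340,400));print("panel",np.median(q,0),q.min(0),q.max(0),len(q))
for yaw in (np.pi/2-.058,-np.pi/2-.058):
    print(q6([475,369,180],yaw))
E
```

```text
0.92 573 ((475.03564453125, 367.7079772949219), (154.07330322265625, 220.8963623046875), 86.5278549194336)
rim ((475.9016418457031, 369.96832275390625), (150.53237915039062, 220.22813415527344), 86.66580200195312)
panel [490.3 368.  150.3] [400.  340.2 145.1] [559.7 379.  152.5] 509
rim ((475.19427490234375, 367.62518310546875), (154.18035888671875, 220.9954071044922), 86.65840148925781)
panel [484.  362.5 149. ] [401.3 340.5 145.1] [559.1 377.6 152.5] 141
[ 0.6  0.4  1.4 -0.   1.3 -0.9]
[ 0.6  0.4  1.4 -0.   1.3  2.2]
```

View pics/crop1.png

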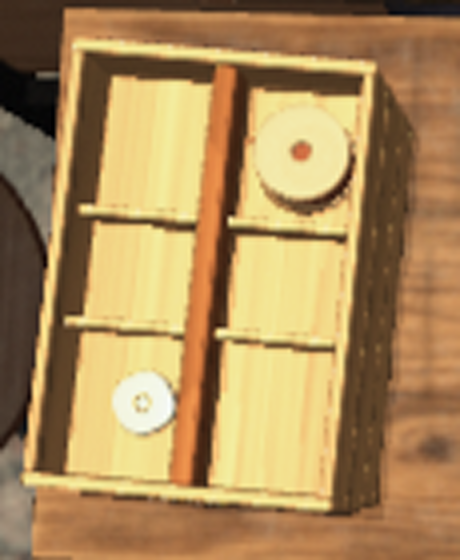

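```bash
cat >> h.py <<'E'
def st():
    s=bot.get_state(); 
    print("t%.1f pos %s F %s M %s op %.3f"%(s["time"],np.round(s["eef_pos"],1),np.round(s["contact_force"],1),np.round(s["moment"],2),s["opening"]),flush=True)
    return s
E
python3 - <<'E'
from h import *
yaw=np.deg2rad(86.66)
bot.move_to([475.6,369.2,240],quat(yaw)); st()
im,d,C=shot("top","over"); 
bot.line_to([475.6,369.2,165],velocity=150); st()
bot.line_to([475.6,369.2,140],velocity=60); st()
bot.line_to([475.6,369.2,124],velocity=60); st()
shot("scene","g1")
E
```

```text
t2.1 pos [474.9 369.9 240. ] F [-0.2  0.2  0.1] M [-0.01  0.03  0.04] op 1.003
t2.8 pos [475.7 369.6 165.9] F [-0.4 -0.1  1. ] M [0.05 0.02 0.05] op 0.997
t3.4 pos [475.6 369.2 139.9] F [ 0.3  0.2 -0.5] M [0.03 0.05 0.03] op 0.999
t3.8 pos [475.5 369.1 123.6] F [ 0.3  0.6 -0.1] M [ 0.   -0.03 -0.01] op 1.000
```

View pics/g1.png

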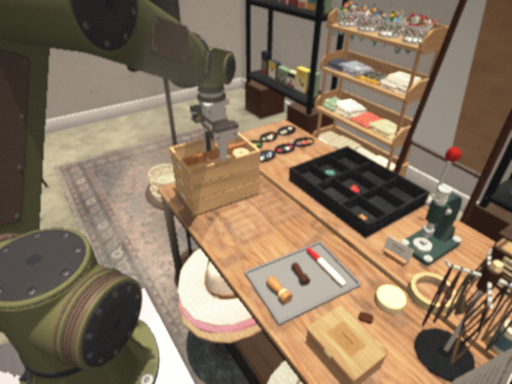

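View pics/over.png

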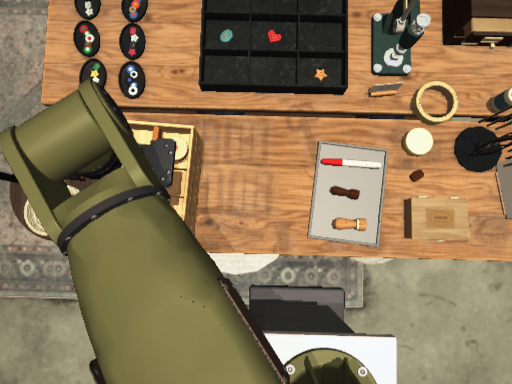

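The fingers are in the well on either side of the panel, and there is no contact force. I'll clamp and lift.

```bash
python3 - <<'E'
from h import *
bot.clamp(40); s=st()
p=s["eef_pos"]
bot.line_to([475.6,369.2,134],velocity=40); st()
bot.line_to([475.6,369.2,210],velocity=100); st()
shot("scene","g2")
bot.line_to([472,163,210],velocity=150); st()
bot.line_to([472,163,40],velocity=120); st()
bot.line_to([472,163,27],velocity=30); st()
E
```

```text
t5.1 pos [475.6 369.3 124. ] F [1.3 0.7 0.1] M [ 0.23 -0.04  0.01] op 0.127
t5.5 pos [475.6 369.2 134.2] F [ 0.2 -0.2 -2.9] M [ 0.09 -0.03 -0.02] op 0.128
t6.4 pos [475.4 369.  209.2] F [-0.6  0.2 -3.3] M [0.05 0.03 0.05] op 0.126
t8.0 pos [472.  163.5 209.9] F [-0.4 -0.4 -3.4] M [ 0.03 -0.    0.04] op 0.124
t9.6 pos [472.3 163.1  40.6] F [ 0.5  0.1 -3.9] M [0.   0.03 0.01] op 0.122
t10.1 pos [472.  163.   26.9] F [-0.1  0.2 -2.7] M [ 0.04 -0.04  0.01] op 0.126
```

View pics/g2.png

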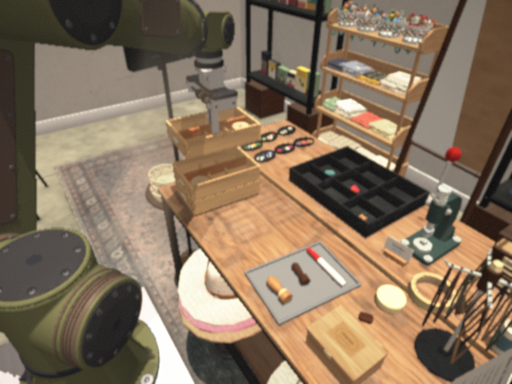

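The top tray is up and level, with the middle tray still seated below it. I'll lower the top tray to contact, checking the force.

```bash
cat >> h.py <<'E'
def lower(x,y,z0,zmin,thr=3.0,step=1.0,v=20):
    f0=bot.get_state()["contact_force"][2]; z=z0
    while z>zmin:
        z-=step; bot.line_to([x,y,z],velocity=v)
        s=bot.get_state()
        if s["contact_force"][2]-f0>thr: break
    st(); return z
E
python3 - <<'E'
from h import *
z=lower(472,163,27,22.5,thr=3); print(z)
bot.release(); st()
bot.line_to([472,163,110],velocity=120)
bot.line_to([472,163,200],velocity=200)
bot.move_to([300,300,300],quat(np.deg2rad(86.66)));st()
im,d,C=shot("top","t2"); shot("scene","s2")
E
```

```text
t11.1 pos [472.3 163.1  23.9] F [-4.8 -1.5 12.4] M [-0.34  1.05  0.04] op 0.123
23.0
t12.4 pos [472. 163.  23.] F [-1.  -0.7  0.9] M [ 0.04  0.   -0.  ] op 1.001
t14.9 pos [300.5 299.6 299. ] F [-0.8  0.4 -0.9] M [ 0.02  0.02 -0.03] op 0.999
```

View pics/t2.png

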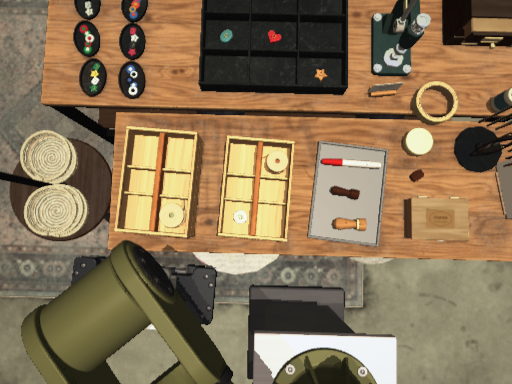

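View pics/s2.png

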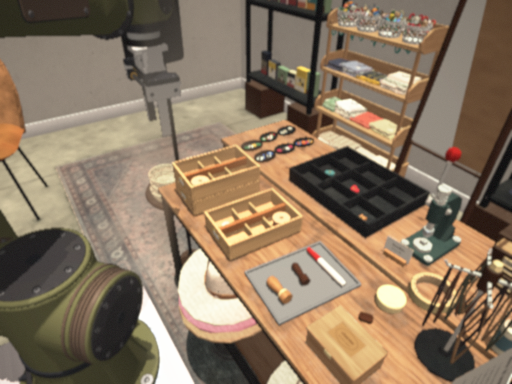

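The top tray stands in the gap (cols 220-293) with its spool and charm inside, and the middle tray (cols 118-197) still sits on the bottom one. I'll measure both rims.

```bash
cat >> h.py <<'E'
def rim(C,zr,cx,cy,tol=4,w=(125,95)):
    m=(abs(C[:,:,2]-zr)<tol)&(abs(C[:,:,0]-cx)<w[0])&(abs(C[:,:,1]-cy)<w[1])
    m=cv2.morphologyEx(m.astype(np.uint8),cv2.MORPH_CLOSE,np.ones((3,3)))
    n,l,s,_=cv2.connectedComponentsWithStats(m)
    k=1+np.argmax(s[1:,4]); mm=(l==k)&(abs(C[:,:,2]-zr)<tol)
    r=rect(C[mm]); (x,y),(a,b),t=r
    if a>b: a,b=b,a; t-=90
    if t<45: t+=180
    return np.round([x,y,a,b,t-90,mm.sum()],2)
E
python3 - <<'E'
from h import *
for n in("top","scene"):
    im,d,C=shot(n)
    print(n,"mid",rim(C,106,476,369),"top",rim(C,57.5,472,163))
E
```

```text
top mid [475.96 369.79 150.47 220.08  -3.32 955.  ] top [472.4  162.82 150.05 219.85  -3.31 904.  ]
scene mid [474.7  368.21 155.15 220.51  -3.61 459.  ] top [471.63 161.18 154.15 220.97  -3.27 744.  ]
```

```bash
python3 - <<'E'
from h import *
q=quat(np.deg2rad(86.66))
bot.move_to([475.6,369.4,190],q)
bot.line_to([475.6,369.4,110],velocity=150); st()
bot.line_to([475.6,369.4,72],velocity=60); st()
bot.clamp(40); st()
bot.line_to([475.6,369.4,82],velocity=40); st()
bot.line_to([475.6,369.4,170],velocity=100); st()
bot.line_to([472,163,170],velocity=150)
bot.line_to([472,163,90],velocity=100); st()
bot.line_to([472,163,79],velocity=30); st()
z=lower(472,163,79,73,thr=3);print(z)
E
```

```text
t16.6 pos [475.9 369.8 111.5] F [ 0.7 -0.6  0.4] M [-0.01 -0.03  0.02] op 1.000
t17.4 pos [475.8 369.5  72.2] F [ 1.2 -0.3 -0. ] M [-0.    0.01 -0.06] op 1.000
t18.6 pos [475.6 369.5  72. ] F [ 0.8  1.3 -0.8] M [0.16 0.02 0.03] op 0.127
t19.0 pos [475.7 369.4  82.2] F [ 0.4 -0.5 -4.4] M [ 0.02 -0.01  0.  ] op 0.122
t20.1 pos [475.3 369.2 169.2] F [-0.   0.6 -4.2] M [ 0.02 -0.07  0.06] op 0.126
t22.6 pos [472.3 163.1  90.6] F [-1.  -0.3 -2.9] M [ 0.05 -0.03  0.03] op 0.128
t23.1 pos [472.  163.   78.9] F [ 0.5  0.8 -2.9] M [0.07 0.01 0.01] op 0.124
t24.1 pos [472.3 163.1  75.9] F [-3.5 -1.   9.8] M [-0.27  0.85 -0.01] op 0.124
75.0
```

```bash
python3 - <<'E'
from h import *
q=quat(np.deg2rad(86.66))
bot.release(); st()
bot.line_to([472,163,150],velocity=120)
bot.line_to([472,163,230],velocity=200)
bot.move_to([300,180,330],q);st()
for n in("top","scene"):
    im,d,C=shot(n,n+"3"); print(rim(C,109.5,472,163), rim(C,53.5,476,369))
    for t in ["awl","wax_block","chalk","big_stamp","small_stamp","marker_pen","work_mat"]:
        for m in bot.masks_of(n,t)[:2]:
            P=C[m["region"]];P=P[~np.isnan(P[:,0])]
            print(t,round(m["p"],2),m["bbox"],np.round(np.median(P,0)),[np.round(x,1) for x in rect(P)])
    if n=="top": cv2.imwrite("pics/crop3.png",cv2.resize(im[110:260,100:400,::-1],None,fx=2.6,fy=2.6,interpolation=cv2.INTER_CUBIC))
E
```

```text
t25.4 pos [472. 163.  75.] F [ 0.7 -0.6  0. ] M [-0.01  0.04  0.03] op 1.002
t27.5 pos [300.5 180.  328.9] F [0.3 0.  0.1] M [-0.01 -0.01 -0.02] op 1.003
[ 472.42  162.89  149.93  220.01   -3.32 1014.  ] [476.04 370.   150.63 220.23  -3.36 880.  ]
awl 0.58 [349.6, 164.7, 57.8, 9.0] [539. -51.  17.] [array([540.6, -52.9]), array([133.7,  17.8]), np.float64(87.7)]
wax_block 0.54 [176.2, 222.7, 21.5, 16.4] [392. 336.  28.] [array([392.3, 335.9]), array([45.6, 29.4]), np.float64(85.8)]
chalk 0.76 [185.9, 153.4, 21.6, 13.6] [554. 325.  19.] [array([555. , 326.6]), array([47.4, 26.1]), np.float64(82.9)]
big_stamp 0.74 [348.9, 224.8, 33.5, 18.1] [400. -49.  25.] [array([400.2, -46.7]), array([70.2, 26.8]), np.float64(89.1)]
big_stamp 0.39 [256.5, 185.1, 83.3, 115.7] [474. 163.  64.] [array([484.3, 157.7]), array([158.7, 246.5]), np.float64(86.6)]
small_stamp 0.57 [346.4, 193.0, 28.2, 13.6] [472. -39.  20.] [array([473.1, -37.6]), array([61.8, 21.2]), np.float64(77.5)]
small_stamp 0.26 [350.7, 224.3, 30.2, 17.0] [400. -49.  26.] [array([399.5, -46.7]), array([26.7, 70.1]), np.float64(0.3)]
m
[... 491 characters left out ...]
6] [394. -56.  27.] [array([396.7, -52.3]), array([24.2, 67.5]), np.float64(1.5)]
big_stamp 0.2 [304.6, 282.6, 121.0, 85.0] [459. -59.   5.] [array([473.9, -46.8]), array([174.7, 236.5]), np.float64(82.8)]
small_stamp 0.69 [301.4, 273.8, 15.1, 21.5] [467. -52.  23.] [array([468.1, -42.3]), array([58.8, 18.8]), np.float64(81.0)]
marker_pen 0.72 [326.4, 265.3, 36.1, 41.2] [535. -63.  19.] [array([536.9, -56.5]), array([ 23.1, 132.1]), np.float64(3.2)]
marker_pen 0.64 [301.6, 275.7, 18.2, 20.6] [467. -53.  23.] [array([469. , -43.1]), array([57.9, 19. ]), np.float64(78.9)]
work_mat 0.93 [304.6, 281.9, 121.0, 88.3] [458. -61.   5.] [array([469.2, -45.8]), array([171.5, 225.2]), np.float64(84.2)]
```

View pics/crop3.png

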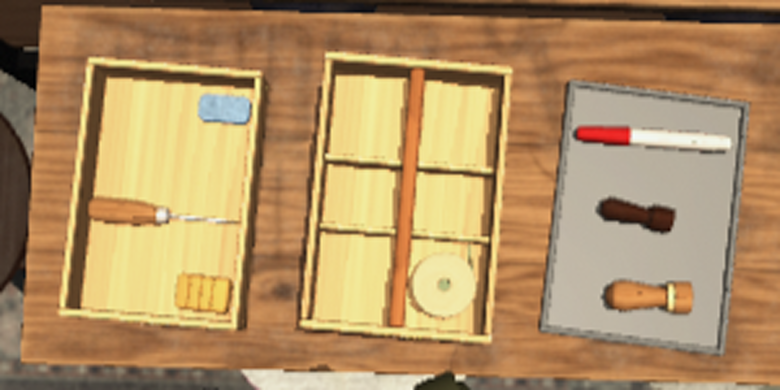

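View pics/scene3.png

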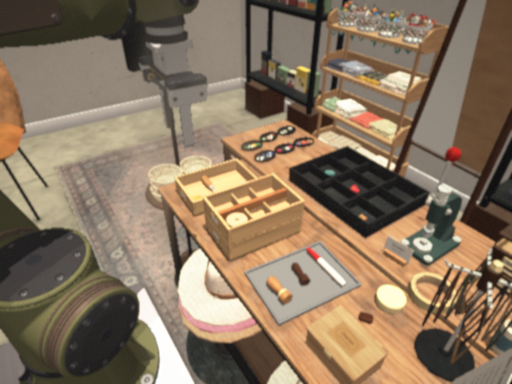

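The top camera crop shows the bottom tray with the chalk (224,108), the wax (203,293) and the awl handle (88-160,210). The middle tray now sits on the top tray, and the mat holds all three things. I'll get finer positions in the tray's own frame.

```bash
cat >> h.py <<'E'
class Fr:
    def __init__(s,x,y,deg): s.o=np.array([x,y]);s.a=np.deg2rad(deg);c,n=np.cos(s.a),np.sin(s.a);s.M=np.array([[c,-n],[n,c]])
    def loc(s,P): return (np.asarray(P)[...,:2]-s.o)@s.M
    def wor(s,p): return s.M@np.asarray(p,float)+s.o
def objs(C,F,zlo,zhi,hx,hy,minpix=15):
    L=F.loc(C); m=(C[:,:,2]>zlo)&(C[:,:,2]<zhi)&(abs(L[:,:,0])<hx)&(abs(L[:,:,1])<hy)
    n,l,s,_=cv2.connectedComponentsWithStats(m.astype(np.uint8))
    for k in range(1,n):
        if s[k,4]>=minpix:
            q=L[l==k]; z=C[l==k][:,2]
            (x,y),(a,b),t=cv2.minAreaRect(q.astype(np.float32))
            if a>b: a,b=b,a; t-=90
            print(" obj n%d loc c(%.1f,%.1f) size %.0fx%.0f longdir %.1f  x[%.0f,%.0f] y[%.0f,%.0f] zmax %.0f"%(s[k,4],x,y,b,a,t+90,*np.percentile(q[:,0],[1,99]),*np.percentile(q[:,1],[1,99]),np.percentile(z,98)))
E
python3 - <<'E'
from h import *
im,d,C=shot("top")
F=Fr(475.7,369.6,-3.3)
print("tray");objs(C,F,17,45,101,66,8)
# mat: edges by gray
M=[m for m in bot.masks_of("top","work_mat")][0]["region"]
M=cv2.morphologyEx(M.astype(np.uint8),cv2.MORPH_CLOSE,np.ones((5,5)))
P=C[M>0];P=P[(P[:,2]<14)]
Q=C[(C[:,:,2]>6.5)&(C[:,:,2]<12.5)&(C[:,:,0]>340)&(C[:,:,0]<620)&(C[:,:,1]>-150)&(C[:,:,1]<50)]
print("rimpts",len(Q),rect(Q),rect(P))
g=cv2.cvtColor(im,cv2.COLOR_RGB2HSV); mm=((g[:,:,1]<45)&(g[:,:,2]>60)).astype(np.uint8); mm[:,:305]=0;mm[:,392:]=0;mm[:135]=0;mm[250:]=0
n,l,s,_=cv2.connectedComponentsWithStats(mm);k=1+np.argmax(s[1:,4]);r=rect(C[l==k]);print("hsv",r)
cv2.imwrite("pics/crop4.png",cv2.resize(im[130:255,300:400,::-1],None,fx=5,fy=4.5,interpolation=cv2.INTER_CUBIC))
Fm=Fr(473,-49.5,-5)
print("mat");objs(C,Fm,12,40,95,68,8)
E
```

```text
tray
 obj n188 loc c(81.1,-38.8) size 44x24 longdir 95.0  x[69,93] y[-61,-17] zmax 22
 obj n278 loc c(-16.9,22.3) size 87x21 longdir 89.7  x[-27,-7] y[-15,65] zmax 34
 obj n16 loc c(-17.0,-39.3) size 27x3 longdir 92.9  x[-19,-16] y[-53,-26] zmax 25
 obj n281 loc c(-81.3,-38.2) size 46x30 longdir 88.6  x[-96,-67] y[-61,-16] zmax 32
rimpts 879 ((471.24871826171875, -47.14642333984375), (162.28689575195312, 225.75466918945312), 84.17991638183594) ((472.6363220214844, -48.479827880859375), (164.63812255859375, 229.00453186035156), 84.26253509521484)
hsv ((355.10858154296875, -117.54869079589844), (0.0, 6.979716777801514), 0.0)
mat
 obj n362 loc c(66.1,2.2) size 131x16 longdir 92.1  x[58,75] y[-62,67] zmax 21
 obj n226 loc c(-1.0,11.8) size 62x21 longdir 82.4  x[-14,8] y[-18,42] zmax 26
 obj n343 loc c(-73.6,-3.8) size 70x27 longdir 95.7  x[-86,-58] y[-38,31] zmax 32
```

View pics/crop4.png

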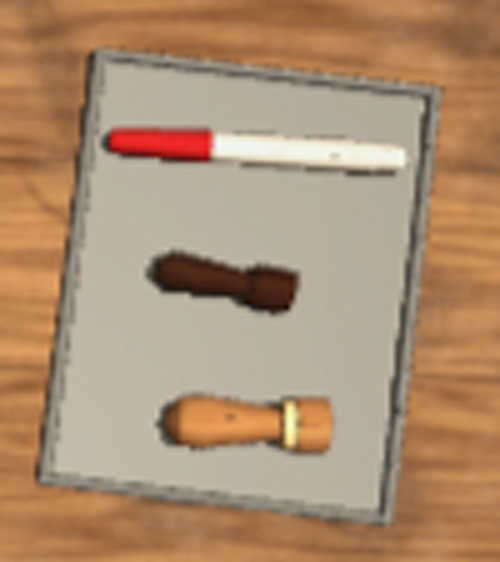

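```bash
cat >> h.py <<'E'
def tray(cx=476,cy=369.6,save=None):
    im,d,C=shot("top",save); r=rim(C,53.5,cx,cy,w=(150,120)); print("tray",r)
    return r,im,C
E
python3 - <<'E'
from h import *
a=np.deg2rad
q=quat(a(0.7))
bot.move_to([400,-43,110],q); st()
bot.line_to([400,-43,40],velocity=150); st()
bot.line_to([400,-43,12.5],velocity=60); st()
bot.clamp(20); st()
bot.line_to([400,-43,120],velocity=120); st()
shot("scene","s5"); tray(save="t5")
E
```

```text
t29.7 pos [400.4 -42.6 110.6] F [ 0.4 -0.  -0.5] M [-0.05  0.09 -0.01] op 1.000
t30.3 pos [400.5 -42.8  40.8] F [0.5 0.2 0.5] M [-0.04  0.02 -0.05] op 1.004
t30.9 pos [400.  -43.   12.4] F [-0.6 -0.3  0.3] M [-0.07  0.06 -0.01] op 0.998
t32.0 pos [400.  -43.   12.5] F [0.1 0.4 0.7] M [ 0.03  0.05 -0.  ] op 0.212
t33.1 pos [399.6 -42.9 119.4] F [ 0.2  0.7 -0.7] M [-0.09  0.01 -0.04] op 0.220
tray [475.96 369.96 150.68 220.12  -3.35 883.  ]
```

View pics/s5.png

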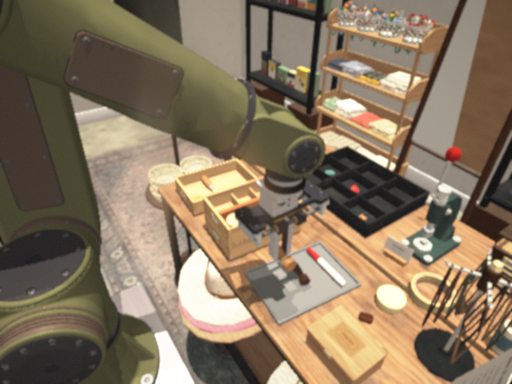

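View pics/t5.png

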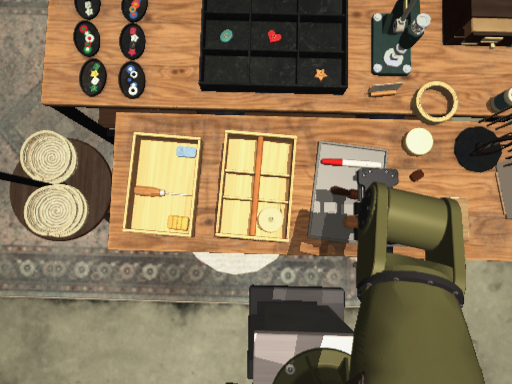

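The big stamp is held; the top picture shows the tray unmoved. I'll place it in the tray at local (52,0), foot toward the far side.

```bash
python3 - <<'E'
from h import *
a=np.deg2rad
F=Fr(475.7,369.6,-3.35)
x,y=F.wor([52,0]); q=quat(a(86.7))
bot.line_to([400,-43,200],velocity=200)
bot.move_to([x,y,190],q); st()
bot.line_to([x,y,70],velocity=150)
bot.line_to([x,y,22],velocity=60); s=st()
bot.release(); st()
bot.line_to([x,y,70],velocity=80); bot.line_to([x,y,190],velocity=200)
bot.move_to([450,-20,200],quat(a(-12.6)))
r,im,C=tray(save="t6"); F=Fr(r[0]-.3,r[1]-.2,r[4]); objs(C,F,17,48,101,66,8)
Fm=Fr(471.2,-47.1,-5.8);
cv2.imwrite("pics/crop6.png",cv2.resize(im[110:260,100:400,::-1],None,fx=2.6,fy=2.6,interpolation=cv2.INTER_CUBIC))
E
```

```text
t35.3 pos [528.1 365.5 190.2] F [-0.  -0.4 -1.6] M [ 0.01  0.1  -0.  ] op 0.216
t37.2 pos [527.8 366.7  22.4] F [ 0.2  0.  -0.2] M [ 0.03 -0.   -0.04] op 0.214
t38.4 pos [527.6 366.6  22. ] F [-0.3 -0.6 -0. ] M [-0.    0.02 -0.04] op 0.996
tray [475.93 370.08 150.56 220.14  -3.23 889.  ]
 obj n522 loc c(57.6,-25.1) size 73x72 longdir 90.4  x[23,93] y[-61,10] zmax 39
 obj n295 loc c(-17.1,6.2) size 119x21 longdir 89.6  x[-27,-6] y[-46,65] zmax 34
 obj n281 loc c(-81.3,-38.5) size 46x30 longdir 88.7  x[-96,-67] y[-61,-17] zmax 31
```

View pics/crop6.png

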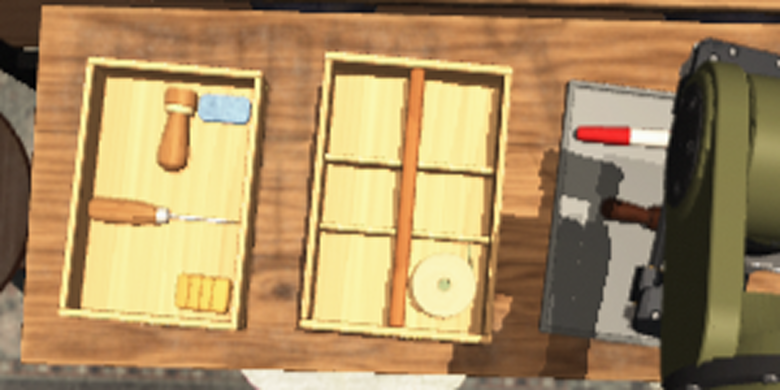

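The big stamp lies at crop (175,128), clear of the awl and chalk. Next is the small stamp.

```bash
python3 - <<'E'
from h import *
a=np.deg2rad
q=quat(a(-12.6)); x,y=474,-33.3
bot.move_to([x,y,110],q)
bot.line_to([x,y,40],velocity=150)
bot.line_to([x,y,9],velocity=60); st()
bot.clamp(20); st()
bot.line_to([x,y,120],velocity=120); st()
shot("scene","s7")
r,im,C=tray()
assert abs(r[2]-150.5)<2 and abs(r[3]-220)<2
F=Fr(r[0]-.3,r[1]-.4,r[4])
X,Y=F.wor([-56,3.5]); q=quat(F.a-np.pi/2)
print(F.o,q6([X,Y,190],F.a-np.pi/2))
E
```

```text
t43.2 pos [474.  -33.3   8.9] F [-0.1 -0.1  0.5] M [-0.06  0.03  0.  ] op 0.999
t44.4 pos [474.  -33.3   9. ] F [ 0.3  1.  -0.5] M [-0.02  0.14 -0.04] op 0.166
t45.4 pos [473.6 -33.2 119.3] F [-0.2 -1.  -0.9] M [-0.06  0.06  0.05] op 0.166
tray [475.97 370.03 150.69 220.03  -3.27 893.  ]
[475.67 369.63] [0.66569446 0.34333451 1.50038233 0.         1.29787581 2.29356306]
```

View pics/s7.png

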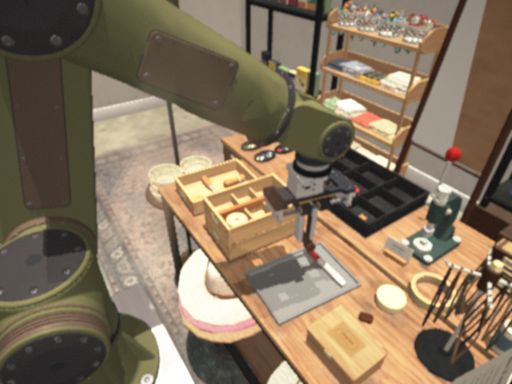

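```bash
python3 - <<'E'
from h import *
a=np.deg2rad
F=Fr(475.67,369.63,-3.27)
X,Y=F.wor([-56,3.5]); q=quat(F.a-np.pi/2)
bot.line_to([474,-33.3,200],velocity=200)
bot.move_to([X,Y,190],q); st()
bot.line_to([X,Y,70],velocity=150)
bot.line_to([X,Y,18],velocity=60); st()
bot.release(); st()
bot.line_to([X,Y,70],velocity=80); bot.line_to([X,Y,190],velocity=200)
bot.move_to([330,60,280],quat(0))
r,im,C=tray(save="t8"); F=Fr(r[0]-.3,r[1]-.3,r[4]); objs(C,F,17,48,101,66,8)
Fm=Fr(471.2,-47.1,-5.8);print("mat");objs(C,Fm,12,40,104,72,8)
cv2.imwrite("pics/crop8.png",cv2.resize(im[110:260,100:400,::-1],None,fx=2.6,fy=2.6,interpolation=cv2.INTER_CUBIC))
E
```

```text
t48.0 pos [420.2 375.9 189.7] F [-0.5  0.9 -0.6] M [0.01 0.18 0.  ] op 0.168
t50.0 pos [420.1 376.5  18.4] F [ 0.8 -0.1 -0.9] M [ 0.04  0.12 -0.03] op 0.170
t51.2 pos [419.9 376.3  18. ] F [ 0.8 -0.6 -0.3] M [ 0.02  0.17 -0.02] op 0.995
tray [475.91 369.82 150.79 219.93  -3.27 902.  ]
 obj n525 loc c(58.0,-25.0) size 73x72 longdir 91.4  x[23,92] y[-60,10] zmax 39
 obj n294 loc c(-16.5,6.6) size 117x21 longdir 90.4  x[-27,-7] y[-46,65] zmax 34
 obj n229 loc c(-58.9,4.0) size 61x22 longdir 178.6  x[-89,-29] y[-6,14] zmax 34
 obj n282 loc c(-81.2,-38.1) size 46x30 longdir 88.7  x[-96,-67] y[-61,-16] zmax 32
mat
 obj n373 loc c(68.4,1.3) size 133x16 longdir 92.7  x[59,77] y[-64,67] zmax 21
```

View pics/crop8.png

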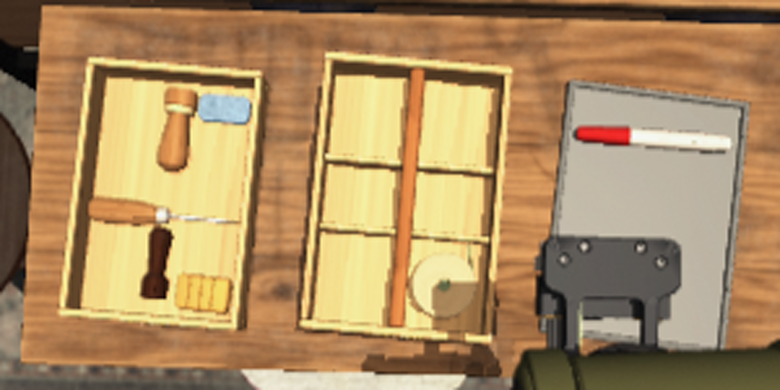

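```bash
python3 - <<'E'
from h import *
F=Fr(475.62,369.55,-3.27); Fm=Fr(471.2,-47.1,-5.8)
X,Y=F.wor([-17,35.5]); q=quat(F.a)
bot.move_to([X,Y,150],q); st()
bot.line_to([X,Y,60],velocity=150)
bot.line_to([X,Y,17.5],velocity=60); st()
bot.clamp(20); st()
bot.line_to([X,Y,70],velocity=80); st()
bot.line_to([X,Y,210],velocity=200)
X,Y=Fm.wor([-30,35]); q=quat(Fm.a)
bot.move_to([X,Y,210],q); st()
shot("scene","s9")
bot.line_to([X,Y,60],velocity=150)
bot.line_to([X,Y,10.5],velocity=50); st()
bot.release(); st()
bot.line_to([X,Y,60],velocity=80); bot.line_to([X,Y,200],velocity=200)
bot.move_to([330,100,280],quat(0))
r,im,C=tray(save="t9"); F=Fr(r[0]-.3,r[1]-.3,r[4]); objs(C,F,17,48,101,66,8)
print("mat");objs(C,Fm,12,40,104,72,8)
cv2.imwrite("pics/crop9.png",cv2.resize(im[110:260,100:400,::-1],None,fx=2.6,fy=2.6,interpolation=cv2.INTER_CUBIC))
E
```

```text
t56.2 pos [461.2 405.3 150.9] F [ 1.3 -0.2  2. ] M [-0.08  0.09 -0.05] op 1.001
t57.8 pos [460.8 406.1  17.8] F [-0.3 -0.6 -0.3] M [-0.03  0.09 -0.04] op 0.999
t58.9 pos [460.7 406.   17.5] F [ 0.1 -0.2  0.3] M [-0.02  0.08 -0.01] op 0.218
t59.7 pos [460.5 405.8  69.6] F [ 0.3  0.7 -0.6] M [-0.03  0.05  0.04] op 0.221
t62.1 pos [445.2  -8.7 210. ] F [-0.1  0.  -0. ] M [-0.05  0.07  0.01] op 0.220
t64.5 pos [445.1  -9.3  10.8] F [ 0.6 -0.2 -0.3] M [-0.13  0.09 -0.02] op 0.221
t65.7 pos [444.9  -9.3  10.5] F [0.2 0.6 0.1] M [-0.08  0.08  0.02] op 1.002
tray [475.96 369.86 150.51 220.12  -3.26 889.  ]
 obj n522 loc c(58.3,-25.7) size 73x72 longdir 92.0  x[23,93] y[-60,10] zmax 39
 obj n230 loc c(-59.0,4.9) size 61x22 longdir 1.7  x[-89,-29] y[-6,14] zmax 33
 obj n282 loc c(-81.3,-38.5) size 45x30 longdir 88.5  x[-96,-67] y[-61,-16] zmax 31
mat
 obj n365 loc c(68.1,1.9) size 133x16 longdir 92.5  x[59,78] y[-64,68] zmax 22
 obj n216 loc c(-28.1,5.8) size 123x21 longdir 90.7  x[-39,-18] y[-51,66] zmax 26
```

View pics/crop9.png

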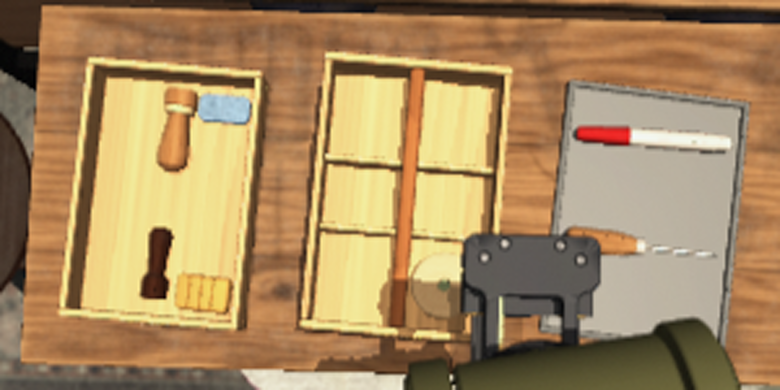

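The awl is on the mat at crop (600-710,245). I'll roll the two stamps to the tray's left wall with the shut fingers so there is room for the pen.

```bash
python3 - <<'E'
from h import *
r,im,C=tray(); F=Fr(r[0]-.3,r[1]-.3,r[4]); q=quat(F.a+np.pi/2)
bot.clamp(10)
for x in(55,-54):
    p=F.wor([x,-34]); e=F.wor([x,22])
    bot.move_to([*p,130],q)
    bot.line_to([*p,60],velocity=200)
    bot.line_to([*p,16.5],velocity=80); st()
    bot.line_to([*e,16.5],velocity=60); st()
    bot.line_to([*F.wor([x,16]),16.5],velocity=60)
    bot.line_to([*F.wor([x,16]),130],velocity=150)
bot.move_to([330,60,280],q)
bot.release()
r,im,C=tray(save="t10"); F=Fr(r[0]-.3,r[1]-.3,r[4]); objs(C,F,17,48,101,68,8)
cv2.imwrite("pics/crop10.png",cv2.resize(im[110:260,100:400,::-1],None,fx=2.6,fy=2.6,interpolation=cv2.INTER_CUBIC))
E
```

```text
tray [476.1  369.87 150.54 220.2   -3.33 890.  ]
t72.0 pos [528.8 332.5  16.6] F [-0.1  0.6  0.5] M [0.02 0.05 0.02] op 0.002
t73.1 pos [535.8 389.7  25.2] F [-10.8 -20.4  64. ] M [-3.52  2.32  0.16] op 0.004
t76.0 pos [420.1 338.9  16.7] F [-0.3  0.5  0.4] M [-0.   -0.04  0.03] op 0.007
t77.1 pos [425.6 395.7  21. ] F [ -4.7 -17.2  42.9] M [-3.07  0.64  0.15] op 0.003
tray [476.   370.03 150.4  220.07  -3.31 885.  ]
 obj n332 loc c(60.5,38.9) size 71x28 longdir 174.3  x[26,95] y[23,51] zmax 40
 obj n185 loc c(81.1,-39.2) size 44x24 longdir 95.0  x[69,93] y[-61,-17] zmax 23
 obj n232 loc c(-57.3,32.3) size 62x19 longdir 8.8  x[-88,-27] y[20,44] zmax 33
 obj n281 loc c(-81.4,-38.1) size 46x30 longdir 88.5  x[-96,-67] y[-61,-17] zmax 32
```

View pics/crop10.png

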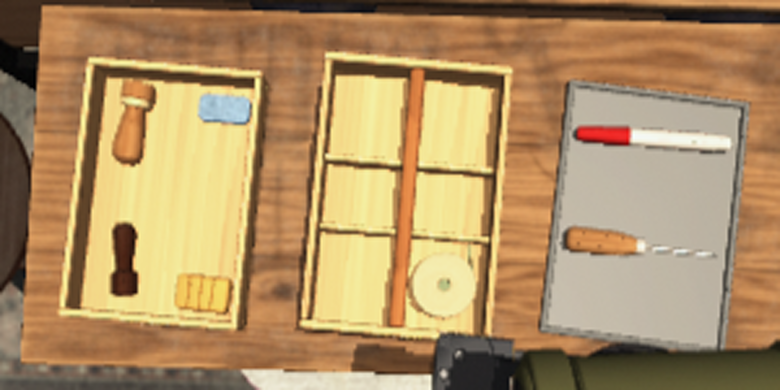

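```bash
python3 - <<'E'
from h import *
Fm=Fr(471.2,-47.1,-5.8); q=quat(np.deg2rad(-3.3))
X,Y=Fm.wor([44,-8])
bot.move_to([X,Y,120],q)
bot.line_to([X,Y,40],velocity=150)
bot.line_to([X,Y,7.5],velocity=60); st()
bot.clamp(10); st()
bot.line_to([X,Y,60],velocity=60); st()
shot("scene","s11")
bot.line_to([X,Y,200],velocity=150); st()
im,d,C=shot("top","t11")
cv2.imwrite("pics/crop11.png",cv2.resize(im[110:260,100:400,::-1],None,fx=2.6,fy=2.6,interpolation=cv2.INTER_CUBIC))
E
```

```text
t83.7 pos [514.3 -59.5   7.5] F [-0.3 -0.7  0.9] M [-0.06  0.08 -0.02] op 1.003
t84.9 pos [514.2 -59.5   7.5] F [0.5 0.1 0.3] M [-0.06  0.09  0.02] op 0.157
t85.9 pos [514.  -59.5  59.6] F [0.4 0.  0.2] M [-0.09  0.06 -0.02] op 0.160
t87.0 pos [513.8 -59.4 199.1] F [-0.3  0.5 -0.1] M [-0.08  0.01  0.01] op 0.157
```

View pics/crop11.png

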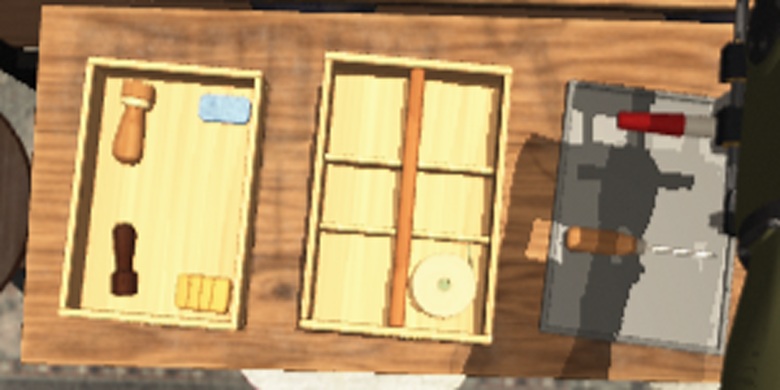

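View pics/s11.png

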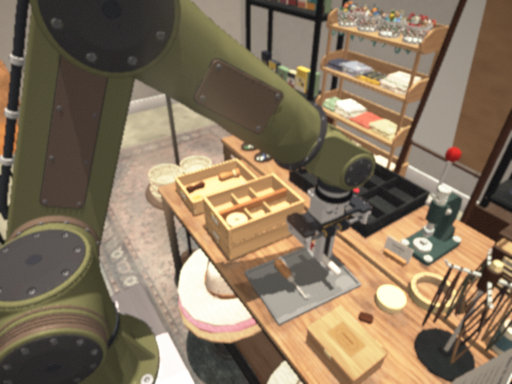

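The pen is held (red end at crop (620,122)), and the awl is still on the mat. I'll place the pen now.

```bash
python3 - <<'E'
from h import *
r,im,C=tray(); assert abs(r[2]-150.5)<2 and abs(r[3]-220)<2
m=(C[:,:,2]>190)&(C[:,:,2]<220)&(C[:,:,1]>-40)&(C[:,:,0]>480)
print("pen tip y",np.percentile(C[m][:,1],[1,99]),m.sum(), "pick y -59.5")
off=np.percentile(C[m][:,1],99)+59.5-67.5; print("centre offset",off)
F=Fr(r[0]-.3,r[1]-.3,r[4]); q=quat(F.a+np.pi/2)
X,Y=F.wor([2,-1])
bot.move_to([X,Y,190],q); st()
bot.line_to([X,Y,70],velocity=150)
bot.line_to([X,Y,17],velocity=60); st()
bot.release(); st()
bot.line_to([X,Y,70],velocity=80); bot.line_to([X,Y,190],velocity=200)
bot.move_to([330,60,280],q)
r,im,C=tray(save="t12"); F=Fr(r[0]-.3,r[1]-.3,r[4]); objs(C,F,17,48,101,68,8)
Fm=Fr(471.2,-47.1,-5.8);print("mat");objs(C,Fm,12,40,104,72,8)
cv2.imwrite("pics/crop12.png",cv2.resize(im[110:260,100:400,::-1],None,fx=2.6,fy=2.6,interpolation=cv2.INTER_CUBIC))
E
```

```text
tray [475.95 370.02 150.47 219.95  -3.27 891.  ]
pen tip y [-38.9561772   16.04346597] 256 pick y -59.5
centre offset 8.043465973266848
t88.7 pos [478.2 367.7 190.1] F [ 0.2 -0.   0.2] M [ 0.06 -0.05 -0.05] op 0.160
t90.7 pos [477.8 368.7  17.4] F [ 0.3 -0.6  0.4] M [ 0.01 -0.01 -0.01] op 0.153
t92.0 pos [477.6 368.6  17. ] F [ 0.3 -0.4  0.5] M [ 0.03 -0.02 -0.04] op 0.998
tray [476.04 369.86 150.63 220.2   -3.25 884.  ]
 obj n331 loc c(60.1,39.0) size 71x29 longdir 173.4  x[26,94] y[22,51] zmax 39
 obj n187 loc c(81.1,-39.0) size 44x24 longdir 94.4  x[69,92] y[-61,-17] zmax 23
 obj n391 loc c(-5.1,-0.8) size 133x16 longdir 0.8  x[-71,59] y[-9,6] zmax 28
 obj n234 loc c(-57.3,32.6) size 61x19 longdir 8.1  x[-88,-27] y[20,44] zmax 33
 obj n282 loc c(-81.4,-38.1) size 46x30 longdir 87.8  x[-96,-67] y[-61,-16] zmax 32
mat
 obj n294 loc c(-27.6,5.9) size 124x21 longdir 91.2  x[-39,-18] y[-50,67] zmax 27
```

View pics/crop12.png

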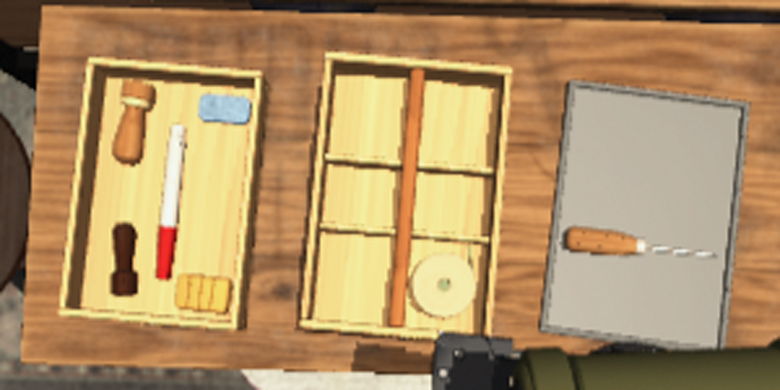

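Everything is in its place: both stamps, the pen, the wax and the chalk are in the bottom tray, and only the awl is on the mat. Now I'll restack, middle tray first.

```bash
python3 - <<'E'
from h import *
q=quat(np.deg2rad(86.66))
im,d,C=shot("top"); m=rim(C,109.5,472,163); print("mid",m)
gx,gy=m[0]-.35,m[1]+.15; yaw=np.deg2rad(90+m[4]); q=quat(yaw)
bot.move_to([gx,gy,200],q)
bot.line_to([gx,gy,115],velocity=150); st()
bot.line_to([gx,gy,76],velocity=60); st()
bot.clamp(40); st()
bot.line_to([gx,gy,86],velocity=40); st()
bot.line_to([gx,gy,190],velocity=120); st()
r,im,C=tray(save="t13"); shot("scene","s13")
E
```

```text
mid [472.46 162.97 150.02 220.17  -3.3  944.  ]
t96.5 pos [472.6 163.  116.3] F [0.5 0.6 0.6] M [ 0.03  0.02 -0.05] op 1.001
t97.3 pos [472.3 163.2  76.2] F [-0.   0.4 -0.7] M [ 0.01 -0.   -0.02] op 1.002
t98.5 pos [472.1 163.1  76. ] F [-0.5  0.3 -0.1] M [ 0.01  0.05 -0.03] op 0.121
t98.9 pos [472.2 163.1  86.2] F [ 0.2 -0.5 -2.3] M [ 0.03 -0.04  0.02] op 0.124
t99.9 pos [471.8 163.  189.2] F [-0.5  0.8 -2.7] M [ 0.08 -0.04  0.03] op 0.127
tray [475.91 369.84 150.77 219.92  -3.31 885.  ]
```

View pics/t13.png

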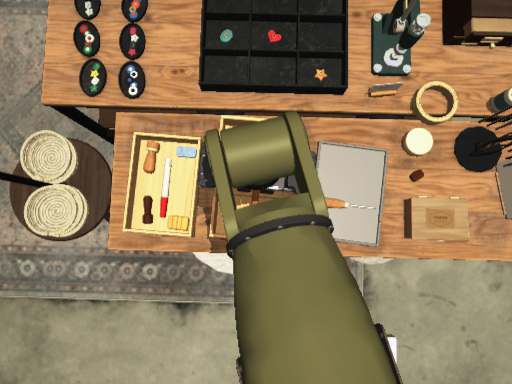

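View pics/s13.png

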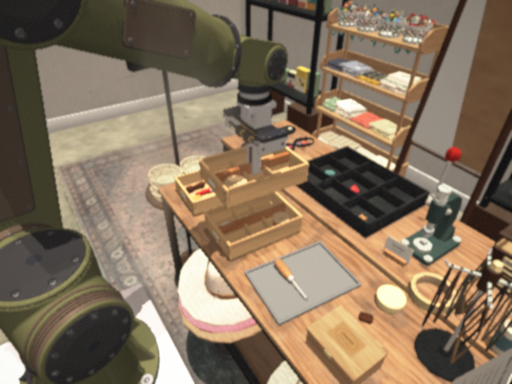

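```bash
python3 - <<'E'
from h import *
q=quat(np.deg2rad(90-3.3))
X,Y=475.6,369.5
bot.line_to([X,Y,190],q,velocity=150); st()
shot("scene","s14")
bot.line_to([X,Y,86],velocity=100)
bot.line_to([X,Y,76],velocity=30); st()
z=lower(X,Y,76,69.5,thr=3);print(z)
E
```

```text
t101.5 pos [475.7 368.9 190.1] F [ 0.7  0.5 -2.4] M [ 0.01 -0.06 -0.01] op 0.123
t103.3 pos [475.6 369.5  75.8] F [ 0.5  0.6 -3. ] M [ 0.04 -0.02 -0.02] op 0.124
t104.5 pos [475.7 369.6  71.9] F [-2.3 -2.8  5.3] M [-0.49  0.59  0.02] op 0.123
71.0
```

Contact at 71.9 mm matches the seated height of 72. I'll release and check.

```bash
python3 - <<'E'
from h import *
q=quat(np.deg2rad(90-3.3))
X,Y=475.6,369.5
bot.release(); st()
bot.line_to([X,Y,150],velocity=120); bot.line_to([X,Y,200],velocity=200)
bot.move_to([300,200,330],q)
for n in("top","scene"):
    im,d,C=shot(n,n+"15"); print(n,"mid",rim(C,106,476,369),"top",rim(C,57.5,472,163))
E
```

```text
t105.8 pos [475.6 369.5  71. ] F [-0.2  0.  -0.1] M [0.01 0.01 0.05] op 1.000
top mid [475.72 369.24 150.53 219.97  -3.2  943.  ] top [472.56 162.87 150.   220.2   -3.29 889.  ]
scene mid [475.03 366.93 155.56 221.2   -3.54 444.  ] top [471.46 161.04 154.38 221.44  -3.38 752.  ]
```

View pics/scene15.png

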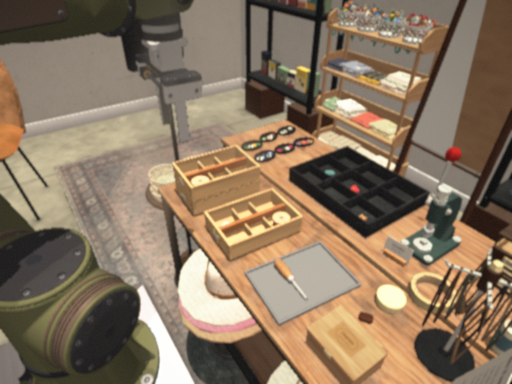

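View pics/top15.png

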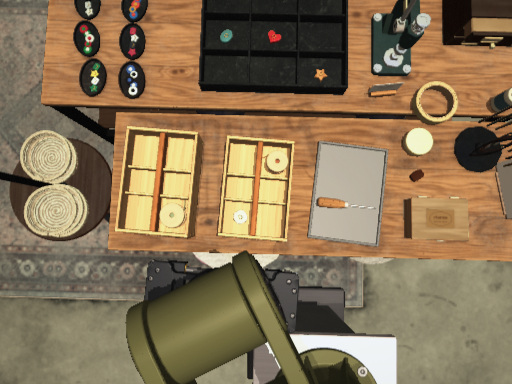

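The middle tray is seated, within about 0.6 mm of where it was. Now the top tray.

```bash
python3 - <<'E'
from h import *
q=quat(np.deg2rad(90-3.3))
gx,gy=472.2,163.0
bot.move_to([gx,gy,140],q)
bot.line_to([gx,gy,65],velocity=150); st()
bot.line_to([gx,gy,24],velocity=60); st()
bot.clamp(40); st()
bot.line_to([gx,gy,34],velocity=40); st()
bot.line_to([gx,gy,220],velocity=130); st()
im,d,C=shot("top"); m=rim(C,106,476,369); print("mid",m)
assert abs(m[2]-150.5)<2 and abs(m[3]-220)<2 and abs(m[0]-475.7)<1.5 and abs(m[1]-369.3)<1.5
X,Y=m[0]-.3,m[1]-.35
bot.line_to([X,Y,220],velocity=150); shot("scene","s16")
bot.line_to([X,Y,138],velocity=100)
bot.line_to([X,Y,128],velocity=30); st()
z=lower(X,Y,128,121.5,thr=3);print(z)
E
```

```text
t109.9 pos [472.7 163.4  66.2] F [-0.7 -0.4 -0. ] M [-0.03  0.01  0.04] op 1.003
t110.7 pos [472.4 163.   24.2] F [ 0.6  0.  -0.7] M [ 0.04 -0.02 -0.04] op 0.999
t111.9 pos [472.2 162.9  24. ] F [ 0.1 -0.9  0.3] M [-0.17 -0.01  0.01] op 0.124
t112.3 pos [472.2 163.   34.2] F [-0.9 -0.1 -3.1] M [ 0.01  0.07 -0.03] op 0.126
t113.9 pos [472.  162.9 219.3] F [-0.3  0.1 -2.1] M [ 0.    0.05 -0.01] op 0.127
mid [475.8  369.16 150.63 219.93  -3.31 945.  ]
t117.0 pos [475.5 368.8 127.9] F [ 0.3 -0.4 -3.3] M [ 0.06  0.05 -0.03] op 0.125
t118.2 pos [475.6 368.9 123.8] F [-2.7 -1.4  6.6] M [-0.37  0.55 -0.  ] op 0.126
123.0
```

View pics/s16.png

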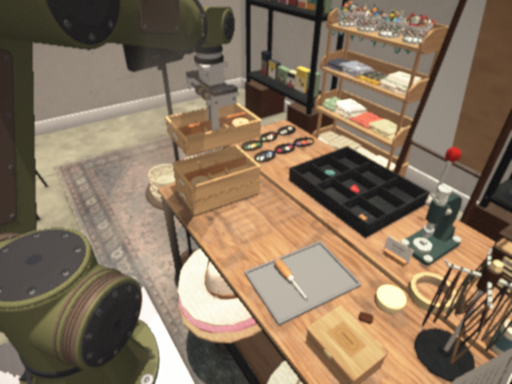

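Contact at about 124 mm is the seated height. I'll release and make the final checks.

```bash
python3 - <<'E'
from h import *
q=quat(np.deg2rad(90-3.3))
X,Y=475.5,368.8
bot.release(); st()
bot.line_to([X,Y,200],velocity=120); bot.line_to([X,Y,250],velocity=200)
bot.move_to([300,200,330],q); st()
for n in("top","scene"):
    im,d,C=shot(n,n+"17"); print(n,"top",rim(C,157.5,476,369))
    if n=="top":
        m=(abs(C[:,:,2]-157)<5)&(abs(C[:,:,0]-476)<115)&(abs(C[:,:,1]-369)<80)
        P=C[m]; A=np.c_[P[:,:2]-[476,369],np.ones(len(P))]; c=np.linalg.lstsq(A,P[:,2],rcond=None)[0]; print("rim plane slopes,z",c)
        objs(C,Fr(471.2,-47.1,-5.8),12,40,104,72,8)
        cv2.imwrite("pics/crop17.png",cv2.resize(im[110:260,100:400,::-1],None,fx=2.6,fy=2.6,interpolation=cv2.INTER_CUBIC))
    # side face outlines of each tray: x/y of right side by height
    for lo,hi in((15,45),(60,95),(110,150)):
        s=C[(C[:,:,2]>lo)&(C[:,:,2]<hi)&(C[:,:,0]>420)&(C[:,:,0]<530)&(C[:,:,1]>280)&(C[:,:,1]<305)]
        print(lo,len(s),np.round(np.median(s[:,1]+np.tan(np.deg2rad(3.3))*(s[:,0]-476)),1))
E
```

```text
t119.5 pos [475.5 368.8 123. ] F [-0.1  0.8  0. ] M [-0.    0.04  0.03] op 0.999
t121.7 pos [300.4 200.3 329.4] F [0.4 0.3 0.2] M [0.03 0.02 0.01] op 0.993
top top [ 475.57  368.44  150.66  220.09   -3.26 1146.  ]
rim plane slopes,z [ 1.81302672e-04 -5.66296351e-04  1.55600406e+02]
 obj n296 loc c(-28.0,5.9) size 124x21 longdir 90.6  x[-39,-18] y[-50,68] zmax 26
15 91 295.0
60 130 294.2
110 189 293.5
scene top [474.05 366.24 155.98 219.97  -3.43 541.  ]
15 263 293.4
60 342 292.5
110 426 292.0
```

View pics/crop17.png

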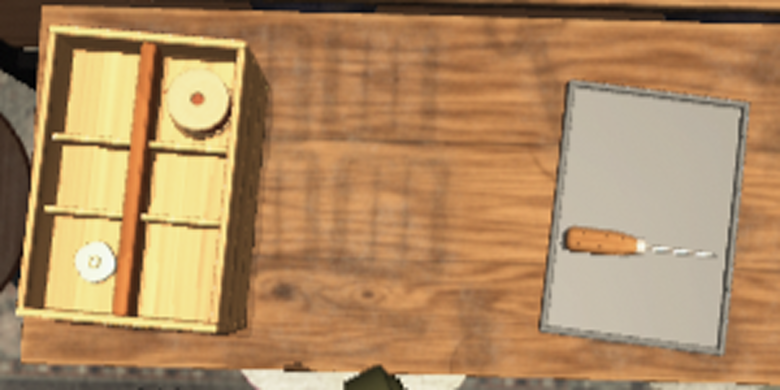

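View pics/scene17.png

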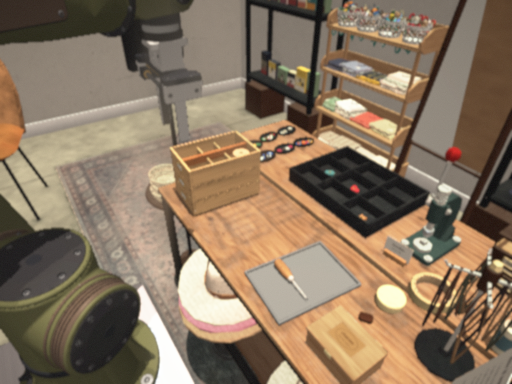

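```bash
python3 - <<'E'
from h import *
bot.close_job()
E
```

```text
the job is handed in; nothing more can be done
```

The job is done and handed in at about 122 s of the 210 s allowed. Both stamps and the pen are in the bottom tray, the awl is on the mat, and the three trays are stacked again.

**What I did:**
- I set the top tray level on the worktop and stood the middle tray on it.
- I put both stamps in the bottom tray, moved the awl to the mat, then put the pen in. The pen went in last because it needed the room the awl left.
- I then restacked the middle and top trays.

**Last checks:**
- **Seating:** both trays met the one below within about 0.2 mm of the seated height. The last picture shows the top rim level. Each layer sits about 0.8 mm off the one below, within the 2 mm play.
- **Contents:** the charm and spool are in the top tray. The middle tray's spool was in place just before the top tray covered it. The stamps, pen, wax and chalk were in the bottom tray, below its rim, before I covered it.
- **Mat:** only the awl lies on it, inside the rim.
- **Knock:** I saw no sign of the bottom tray being knocked. Its position read the same each time until I covered it.

**What went wrong:** while I rolled the stamps toward the tray's side wall with the shut fingers, the fingers rode up on them. The force reading reached 64 N for the big stamp and 43 N for the small one. That is under the 120 N wrist limit, and I believe only the fingers touched, not the arm or gripper body. The stamps stopped short of the wall but left enough room for the pen, and nothing else moved.

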